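# Load a carving blank under the sprung hold-down

### The arm

A 6-joint arm with a two-finger parallel gripper is mounted at the origin on the work surface. World frame = base frame: x ahead of the robot, y to its left, z up, the work surface at z = 0. Lengths are in m, angles in degrees, forces in N, time in s.
With the tool pointing down it reaches from about 0.35 to 0.975 m from the base axis. Payload 4.9 kg.
Tool frame: the origin (TCP) lies midway between the tips of the shut fingers; the grasp point (between the pads) lies 19 mm behind it; z points along the fingers, y is the line along which they close (so a half turn about z gives the same grasp; the last joint's range is limited). The gripper opens to 85 mm and grips with 20 to 120 N. Pads are 22 mm wide; open, the fingers measure 114 mm over their backs; the gripper's body (76 mm by 85 mm) begins 54 mm behind the grasp point. The pads swing forward as they close: fully open they stand 13 mm farther back than shut.
Start: joints at [-77.75, 3.019, 92.412, -0, 84.569, -6.818], TCP at [0.204, -0.591, 0.231] pointing down, gripper open.
Joint ranges: [-172.51, 172.51], [-57.92, 126.97], [3.15, 148.05], [-58.71, 238.71], [5.1, 150.11], [-179.66, 179.66]. Speed limits (degrees/s): [147.25, 147.25, 180, 180, 180, 180].

### API

Orientations are given as [roll, pitch, yaw] about the fixed x, y, z axes, in that order (R = Rz(yaw) Ry(pitch) Rx(roll)).
In Python, from station import bot gives the robot as it stands. The module is installed in compiled form; this text tells all that it offers. Calls block until the motion is done:
- bot.movep(position, orientation): joint-space move of the TCP to a pose.
- bot.move_l(position, ori=None, rate=0.15): straight line of the TCP; ori=None keeps the orientation; rate is the mean speed in m/s.
- bot.move_j(angles): joint-space move.
- bot.set_gripper(opening): finger opening in m; the grip force is fixed at half the most; returns when the fingers have stopped.
- bot.wait(seconds).
- bot.solve_ik(position, orientation): joint angles nearest the present ones, or None.
- bot.capture(name): name is "scene" or "top"; returns the picture (400x640x3 uint8, red, green, blue); there is no depth.
- bot.camera_model(name): a dict with "K" (3x3 intrinsics, pixels), "camera_from_world" (4x4, takes a point from world to camera coordinates). Camera axes: x right, y up, looking along -z (the intrinsics and any distortion apply to the point x, -y, -z); pixel columns grow to the right and rows downward; lengths in m; the calibration is good to about 2 mm. A picture is of the moment at which its call begins. camera_model takes no time and is no camera call.
A pose or a line that the arm cannot do raises bot.PlanningError and nothing moves.
- bot.close_job(): hands the job in; it is judged then, once.
Readings, each from a call of its own:
- bot.read_time_s(): time.
- bot.read_q(): joint angles.
- bot.read_dq(): joint speeds.
- bot.read_joint_torque(): joint torques, N m.
- bot.read_eef_pos(): TCP position.
- bot.read_tcp_rot(): TCP orientation.
- bot.read_wrist_force(): force on the tool from outside, world axes, zero at the start.
- bot.read_wrist_torque(): the same for the moment, N m.
- bot.read_grip_width(): finger opening in m.
- bot.read_grasp_force(): force on a finger pad.
Only numpy, scipy, OpenCV 4.12 (cv2) and the standard library are available. Lean on these libraries where they do the work, as an engineer would, in place of code of your own. Each camera call takes 0.05 s, during which the arm holds its last target. There are 200 camera calls.

### The job

Load the small limewood blank into the sprung hold-down jig: with one fingertip press the red plate down so that the steel jaw lifts, and keep it down while the other fingertip pushes the blank along its channel, under the jaw, until it butts against the stop at the end. Then let the plate come back up so that the jaw clamps the blank, and draw the hand away. Do not grip or lift anything, and leave the mallet, the bottle and the carved figure where they stand.

Things in the scene. Friction and masses are not known exactly. Their poses are not given: they have to be found in the camera images.
- jig: Fixed dark wooden jig, board 182 x 130 x 18 mm. Origin at table height under the channel's midline, level with the jaw; x along the channel (pushing direction), y across it to the red plate, z up. Bed (channel floor) 30 mm above the table, x = -132 to +20, y = -27 to +27 mm, between side strips 4 mm thick, 5 mm above the bed. Nothing on the board's y < 0 side is higher except stop and jaw.
- stop (a point): Middle of the stop's face at bed height: a wooden strip across the channel at jig x = +20 mm, 9 mm high above the bed. With the blank butted against it the blank's centre is at jig x = -8 mm.
- hinge (a point): On the axis of the clip's steel hinge rod (radius 5 mm, parallel to jig x, at jig y = +38 mm, 36 mm above the table), level with the jaw. The rod runs between small posts at jig x = -129 and +15 mm that end 44 mm above the table.
- clip (a joint): Sprung clip: red plate on one side of the rod, steel jaw on the other. 0 = at rest, jaw foot 7 mm above the bed, too low for the blank; grows as the plate is pressed, to its end at 0.45 rad. Above 0.2 the blank passes under the jaw (at 0.35 with some 7 mm to spare). About 0.12 with the blank clamped. Needs about 5 N on the plate's middle to start, 9 N at 0.45.
- jaw (a point): Middle of the underside of the steel jaw's foot, moves with the clip. The jaw is 20 mm wide (jig x = -10 to +10 mm), comes from the hinge over the channel to jig y = -5 mm; its top is up to 26 mm above the bed at rest and 39 mm when fully open.
- plate_mid (a point): On top of the red press plate, half-way along (jig x = -57.5 mm) and 26 mm out from the rod; moves with it. Plate 135 mm long (jig x = -125 to +10), reaching 40 mm out from the rod. At rest it slopes up by 0.45 rad, this point 44 mm above the table; fully down it is level, its top 2 mm above the bed; at 0.35 about 5 mm above, lower than the blank's top. Fingertips may slide along it.
- blank: Loose limewood blank, 56 mm along x, 50 mm along y, 12 mm thick, pencilled rosette on top. Origin at the centre of its underside. It lies in the channel on the bed, before the jaw, its x axis along the channel within 2 degrees; its rear edge, the one to push, is 28 mm behind its origin.
- mallet: Round wooden carver's mallet standing on its head, handle up, 80 mm wide, 195 mm tall. Leave alone. Origin at the centre of its underside.
- oil: Amber bottle with black cap, 44 mm wide, 100 mm tall. Leave alone. Origin at the centre of its underside.
- figure: Small carved wooden figure on a 50 mm square foot, 108 mm tall. Leave alone. Origin at the centre of its underside.
There are look-alikes about, which are no part of the job. Of the things shaped like the blank, the wooden one is meant.

How it is judged:
By the outcome, as a careful person would: the job done as asked, in the order asked, and still so for the second after the job is handed in, with the robot touching nothing.
It also fails if it takes over 48 s, if anything falls off the work surface, if the arm or the gripper's body presses on something with over 40 N, if the wrist force passes 120 N, or if a joint passes its speed limit or range.

## Working session

There is one attempt and no reset: what is moved stays moved. The work goes in short steps, each a Python script; the robot and the scene stay as the last script left them, time stands still between calls to the robot, and variables do not carry over. Pictures are saved under pics/ and viewed, at most 10 in all, crops included, and the job is handed in when it is done.

```bash
mkdir -p pics; python3 - <<'E'
from station import bot
import cv2
for n in("scene","top"):
    im=bot.capture(n); cv2.imwrite(f"pics/{n}0.png",im[:,:,::-1])
    m=bot.camera_model(n); print(n,{k:(v.round(4).tolist() if hasattr(v,'round') else v) for k,v in m.items()})
print(bot.read_time_s(),bot.read_tcp_rot(),bot.read_grip_width())
E
```

```text
scene {'K': [[503.0253, 0.0, 329.8034], [0.0, 503.0253, 204.3853], [0.0, 0.0, 1.0]], 'camera_from_world': [[-0.8217, 0.57, -0.0036, 0.4651], [-0.3099, -0.4414, 0.8421, 0.1374], [0.4784, 0.693, 0.5393, -1.3664], [0.0, 0.0, 0.0, 1.0]]}
top {'K': [[476.2481, 0.0, 326.8836], [0.0, 476.2481, 194.1886], [0.0, 0.0, 1.0]], 'camera_from_world': [[-0.0219, -0.9998, 0.0024, 0.0057], [0.9818, -0.021, 0.1889, -0.5795], [-0.1888, 0.0065, 0.982, -1.0847], [0.0, 0.0, 0.0, 1.0]]}
0.1 [-1.79889745e+02 -1.46378490e-02  1.90648703e+01] 0.08527654547535315
```

View pics/scene0.png

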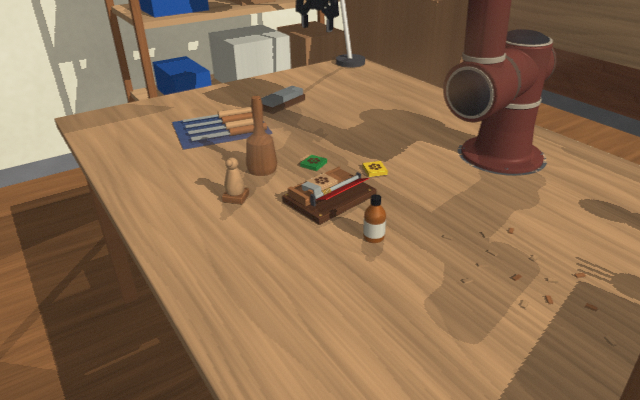

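View pics/top0.png

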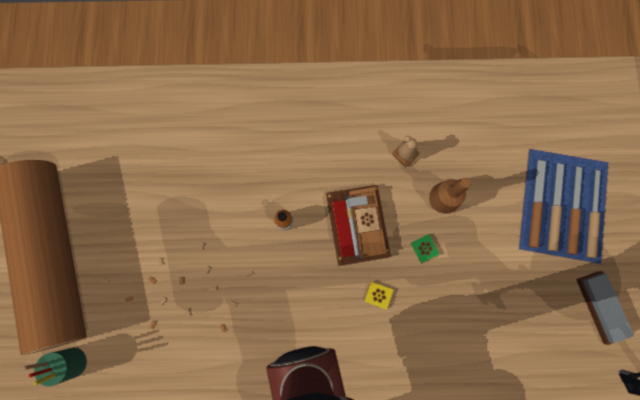

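The top view shows the jig around (357,225). The red plate is on its left (+y), the jaw at (355,202) and the blank at (367,219). The bottle is at (283,218), the mallet at (448,195) and the figure at (406,152). I'll enlarge both views next.

```bash
cat > h.py <<'E'
import numpy as np, cv2
from station import bot
def ray(n,u,v,z):
    m=bot.camera_model(n);K=np.array(m["K"]);T=np.array(m["camera_from_world"])
    d=np.linalg.inv(K)@[u,v,1]; d=np.array([d[0],-d[1],-d[2]])
    R=T[:3,:3];c=-R.T@T[:3,3];w=R.T@d
    return c+w*(z-c[2])/w[2]
def proj(n,p):
    m=bot.camera_model(n);K=np.array(m["K"]);T=np.array(m["camera_from_world"])
    q=T[:3,:3]@np.array(p)+T[:3,3];q=K@[q[0],-q[1],-q[2]];return q[:2]/q[2]
E
python3 - <<'E'
import cv2,numpy as np
a=cv2.imread("pics/top0.png")[175:275,310:410]
b=cv2.imread("pics/scene0.png")[155:235,275:395]
cv2.imwrite("pics/tc.png",cv2.resize(a,None,fx=6,fy=6,interpolation=cv2.INTER_CUBIC))
cv2.imwrite("pics/sc.png",cv2.resize(b,None,fx=6,fy=6,interpolation=cv2.INTER_CUBIC))
E
```

```text
(no output)
```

View pics/tc.png

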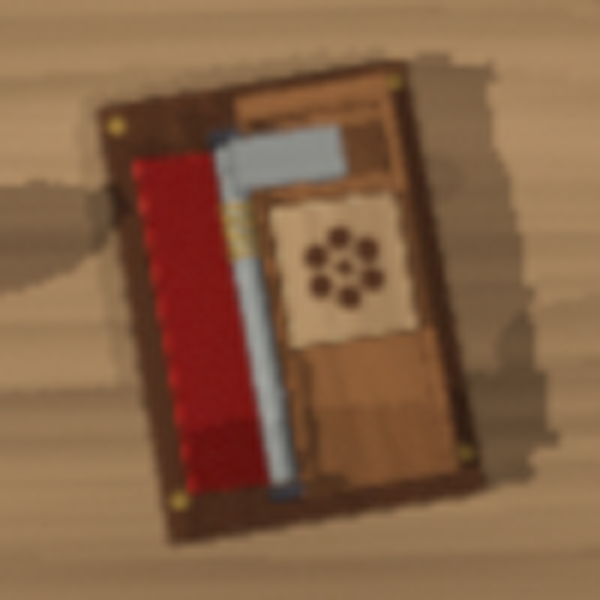

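View pics/sc.png

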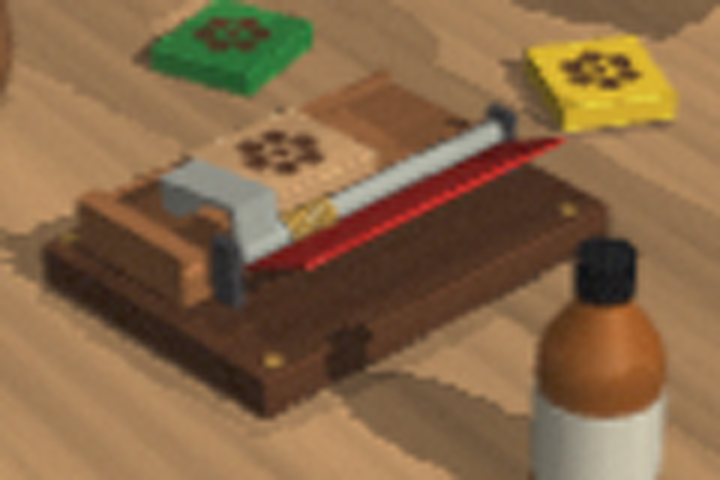

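The top crop shows the board corners at TL(100,105), TR(407,62), BR(482,487) and BL(172,545). The rod runs from (283,490) to (226,140), and the blank's corners are (270,207), (400,192), (422,330) and (292,348). In the scene crop the plate slopes up toward the bottle, and the jaw is at rest in front of the blank. I'll turn these into world positions.

```bash
cat > m.py <<'E'
from h import *
P=lambda x,y,z:ray("top",310+x/6-.4,175+y/6-.4,z)
B=[P(*c,.018) for c in((100,105),(407,62),(482,487),(172,545))]
print("board sides",[round(float(np.linalg.norm(B[i]-B[i-1])),4) for i in range(4)])
r0,r1=P(285,496,.041),P(226,132,.041)   # rod/post ends, top
print("rod len",np.linalg.norm(r1-r0))
K=[P(*c,.042) for c in((270,207),(400,192),(422,330),(292,348))]
print("blank sides",[round(float(np.linalg.norm(K[i]-K[i-1])),4) for i in range(4)])
yaws=[np.degrees(np.arctan2(*(a-b)[1::-1])) for a,b in((B[0],B[3]),(B[1],B[2]),(r1,r0),(K[0],K[3]),(K[1],K[2]))]
print("yaws",np.round(yaws,1))
yaw=np.radians((yaws[0]+yaws[1])/2)
R=np.array([[np.cos(yaw),-np.sin(yaw)],[np.sin(yaw),np.cos(yaw)]])
# x from posts (outer ends about -129-4 .. 15+4 -> middle -57), y from rod at +38
o=(r0+r1)[:2]/2-R@[-.057,.038]
print("jig origin",o,"yaw",np.degrees(yaw))
J=lambda p:np.round((R.T@(np.array(p)[:2]-o))*1000,1)
print("board",[J(b) for b in B]);print("blank corners",[J(k) for k in K],"centre",J(sum(K)/4))
print("stop top near edge",J(P(240,120,.039)),J(P(385,98,.039)), "jaw tip corners",J(P(340,125,.056)),J(P(345,180,.056)))
print("channel strips in",J(P(307,470,.035)),J(P(452,470,.030)))
for n,p,z in(("oil cap",(283,215),.1),("mallet base",(446,200),.05),("figure",(405,155),.03)):
    w=ray("top",*p,z);print(n,w,J(w))
# cross-check in the scene view
for n,p in(("blank top ctr",(-45,0,42)),("rod far end",(15,38,36)),("rod near end",(-129,38,36)),("plate corner",(-125,74,54)),("board corner",J(B[0]).tolist()+[18])):
    w=np.r_[o+R@(np.array(p[:2])/1000),p[2]/1000];s=proj("scene",w);print(n,((s-[275,155]+.4)*6).round())
print(bot.read_wrist_force())
E
python3 m.py
```

```text
board sides [0.182, 0.1283, 0.1768, 0.127]
rod len 0.14756280588953927
blank sides [0.0573, 0.0527, 0.0562, 0.0523]
yaws [7.9 7.4 7.3 6.9 6.6]
jig origin [ 0.56357024 -0.0956766 ] yaw 7.655001387353511
board [array([40.1, 85.4]), array([ 38.4, -42.9]), array([-138.4,  -42.2]), array([-141.9,   84.7])]
blank corners [array([-16.3,  25.2]), array([-18.4, -27.4]), array([-74.6, -26.4]), array([-73.6,  26. ])] centre [-45.7  -0.6]
stop top near edge [21.1 31.1] [ 21.  -28.5] jaw tip corners [ 9.9 -6.6] [-12.3  -4.8]
channel strips in [-121.7   27.6] [-130.4  -29.9]
oil cap [0.52471722 0.09445104 0.1       ] [-13.2 193.6]
mallet base [ 0.56014112 -0.29246059  0.05      ] [ -29.6 -194.6]
figure [ 0.6794125  -0.20349002  0.03      ] [ 100.4 -122.3]
blank top ctr [281. 152.]
rod far end [228. 259.]
rod near end [504. 128.]
plate corner [564. 125.]
board corner [262. 378.]
[ 0.23537101 -0.53620804  0.37942761]
```

The measurements agree with the sizes given (board 182x130, stop at 21, blank centre at -46) and with the scene view. Next I'll approach and press the plate beside the empty part of the channel.

```bash
cat >> h.py <<'E'
o=np.array([.5636,-.0957]);yaw=np.radians(7.4)
R2=np.array([[np.cos(yaw),-np.sin(yaw)],[np.sin(yaw),np.cos(yaw)]])
W=lambda x,y,z:[*(o+R2@[x/1000,y/1000]),z/1000]
ORI=[180,0,7.4]
def J(p): return (R2.T@(np.array(p)[:2]-o)*1000).round(1)
E
python3 - <<'E'
from h import *
bot.movep(W(-100,31.5,250),ORI)
bot.set_gripper(.050)
bot.move_l(W(-100,31.5,80),rate=.12)
f0=np.array(bot.read_wrist_force())
print(bot.read_q(),bot.read_grip_width(),bot.read_time_s(),f0)
for z in range(62,32,-3):
    bot.move_l(W(-100,31.5,z),rate=.05); f=np.array(bot.read_wrist_force())-f0
    print(z,f.round(1),np.round(bot.read_wrist_torque(),2),np.round(bot.read_eef_pos()[2],4))
    if f[2]>14: break
print(bot.read_time_s())
for n in("scene","top"):cv2.imwrite(f"pics/{n}1.png",bot.capture(n)[:,:,::-1])
a=cv2.imread("pics/top1.png")[165:275,310:410];b=cv2.imread("pics/scene1.png")[125:235,275:395]
c=np.hstack([cv2.resize(i,(400,440),interpolation=cv2.INTER_CUBIC) for i in(a,b)]);cv2.imwrite("pics/c1.png",c)
E
```

```text
[-1.86797711e+01 -1.08766741e+01  1.20646246e+02 -1.03325894e-03
  7.01314074e+01  6.39192219e+01] 0.050031987097182797 4.175 [0.52663182 0.05076574 1.16845105]
62 [-0.7  0.3 -0.4] [-0.01 -0.    0.03] 0.0615
59 [-0.5  0.2 -1.4] [0.   0.05 0.04] 0.0589
56 [-0.5 -1.1 -1.7] [-0.03 -0.02  0.03] 0.0558
53 [-0.3  0.3 -0.7] [ 0.05  0.03 -0.01] 0.0527
50 [-0.4 -0.6 -1.3] [0.04 0.06 0.01] 0.0497
47 [-1.2  0.9 -1.2] [ 0.01 -0.   -0.07] 0.0467
44 [-0.  -0.1 -1.5] [-0.05  0.03  0.02] 0.0437
41 [ 0.3 -0.6  0.6] [-0.01 -0.11 -0.01] 0.0414
38 [0.6 0.5 3.7] [ 0.3  -0.07 -0.02] 0.0387
35 [0.3 0.8 4.8] [ 0.36 -0.06 -0.07] 0.036
6.9333
```

View pics/c1.png

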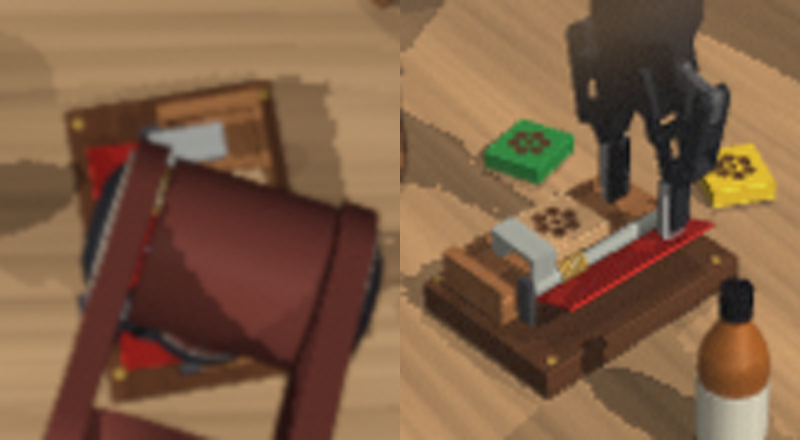

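The scene view shows one finger behind the blank over the channel and the other on the red plate, with contact at TCP z of about 41. I'll press further to the end stop, then back off a little.

```bash
python3 - <<'E'
from h import *
f0=np.array([0,0,-.3])
for z in range(33,21,-1):
    bot.move_l(W(-100,31.5,z),rate=.03); f=np.array(bot.read_wrist_force())-f0
    print(z,f.round(1),np.round(bot.read_wrist_torque(),2),np.round(bot.read_eef_pos()[2],4))
    if f[2]>16: break
print(bot.read_time_s())
cv2.imwrite("pics/scene2.png",bot.capture("scene")[:,:,::-1])
b=cv2.imread("pics/scene2.png")[125:235,275:395]
cv2.imwrite("pics/c2.png",cv2.resize(b,(600,550),interpolation=cv2.INTER_CUBIC))
E
```

```text
33 [-0.3  1.5  5.4] [ 0.41 -0.02  0.  ] 0.0341
32 [-1.1  1.1  7.9] [ 0.48 -0.02 -0.05] 0.0332
31 [-0.1  1.3  7.2] [ 0.51 -0.03 -0.  ] 0.0322
30 [-0.3  2.3  7.9] [0.52 0.06 0.04] 0.0312
29 [0.5 1.6 8.4] [ 0.51  0.08 -0.  ] 0.0303
28 [-0.7  1.4  9.6] [0.56 0.11 0.03] 0.0294
27 [-1.6  1.  10.6] [0.51 0.3  0.04] 0.0287
26 [-4.5  1.4 16.4] [0.76 0.81 0.11] 0.0284
9.0333
```

View pics/c2.png

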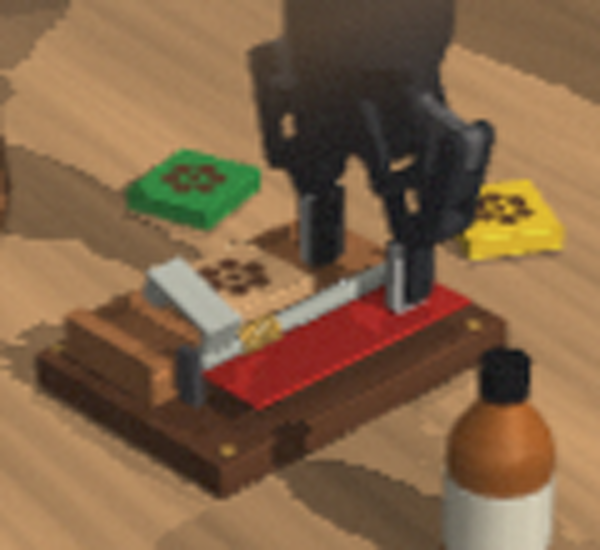

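The plate is fully down and the jaw is lifted, so the end stop sits at TCP z of about 28.5. I'll ease up 1.5 mm and push along the channel, watching the force.

```bash
python3 - <<'E'
from h import *
bot.move_l(W(-100,31.5,28),rate=.03)
def st(x):
    f=R2.T@np.array(bot.read_wrist_force())[:2]; p=bot.read_eef_pos()
    print(x,"fx,fy",f.round(1),"fz",round(float(bot.read_wrist_force()[2]),1),J(p),round(float(p[2])*1000,1)); return f[0]
st(-100)
for x in(-90,-82,-74,-66,-60,-56,-53):
    bot.move_l(W(x,31.5,28),rate=.03)
    if st(x)<-15: break
else:
    for x in np.arange(-51.5,-40,1.):
        bot.move_l(W(x,31.5,28),rate=.03)
        if st(x)<-13: break
print(bot.read_time_s())
cv2.imwrite("pics/scene3.png",bot.capture("scene")[:,:,::-1])
b=cv2.imread("pics/scene3.png")[125:235,275:395]
cv2.imwrite("pics/c3.png",cv2.resize(b,(600,550),interpolation=cv2.INTER_CUBIC))
E
```

```text
-100 fx,fy [-0.2  0.4] fz 9.1 [-98.9  31.4] 29.5
-90 fx,fy [-4.5 -0.2] fz 8.8 [-90.5  31.3] 28.7
-82 fx,fy [-4.9  0.7] fz 9.0 [-82.5  31.3] 28.7
-74 fx,fy [-5.1  0.2] fz 10.6 [-74.6  31.3] 28.8
-66 fx,fy [-4.4  0.3] fz 10.4 [-66.5  31.3] 28.8
-60 fx,fy [-4.8 -0.2] fz 9.6 [-60.6  31.3] 28.8
-56 fx,fy [-5.   0.3] fz 10.8 [-56.7  31.3] 28.8
-53 fx,fy [-5.2 -0. ] fz 10.7 [-53.7  31.3] 28.8
-51.5 fx,fy [-6.2  0.5] fz 10.7 [-52.5  31.3] 28.8
-50.5 fx,fy [-7.5  0.1] fz 11.9 [-51.7  31.3] 28.8
-49.5 fx,fy [-7.5 -0.1] fz 12.9 [-50.8  31.4] 28.7
-48.5 fx,fy [-8.5  0.3] fz 13.2 [-49.8  31.4] 28.7
-47.5 fx,fy [-7.6 -0.2] fz 12.7 [-48.8  31.4] 28.8
-46.5 fx,fy [-7.3  0.2] fz 11.5 [-47.7  31.3] 28.8
-45.5 fx,fy [-9.5 -0.2] fz 12.5 [-47.3  31.3] 28.7
-44.5 fx,fy [-13.9   0.9] fz 17.1 [-47.3  31.4] 28.7
13.95
```

View pics/c3.png

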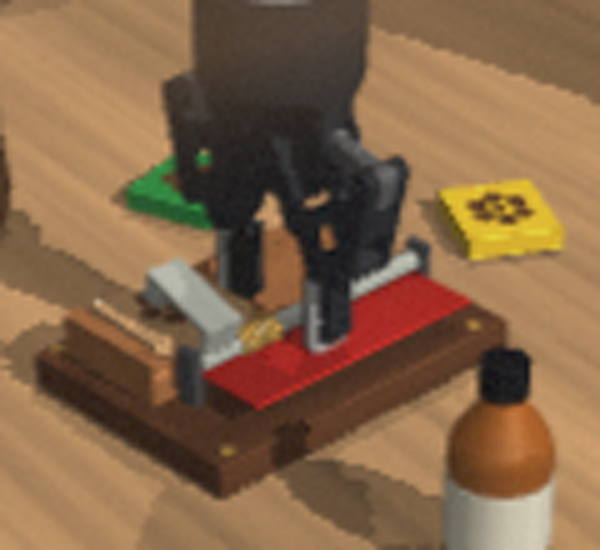

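The blank stopped at TCP x of -47.3, which matches the predicted -47. The picture shows its front edge under the lifted jaw and against the stop. I'll relax the push, let the plate rise, and draw away.

```bash
python3 - <<'E'
from h import *
bot.move_l(W(-48.5,31.5,28),rate=.02)
print(J(bot.read_eef_pos()),R2.T@np.array(bot.read_wrist_force())[:2])
bot.move_l(W(-48.5,31.5,48),rate=.03)
bot.move_l(W(-48.5,31.5,250),rate=.12)
bot.movep([.35,-.45,.26],ORI)
print(bot.read_time_s(),bot.read_wrist_force())
for n in("scene","top"):cv2.imwrite(f"pics/{n}4.png",bot.capture(n)[:,:,::-1])
a=cv2.imread("pics/top4.png")[165:275,310:410];b=cv2.imread("pics/scene4.png")[125:235,275:395]
cv2.imwrite("pics/c4.png",np.hstack([cv2.resize(i,(400,440),interpolation=cv2.INTER_CUBIC) for i in(a,b)]))
E
```

```text
[-47.4  31.4] [-1.4706814   2.17499914]
18.525 [-0.26774851 -0.54326811  0.97788754]
```

View pics/c4.png

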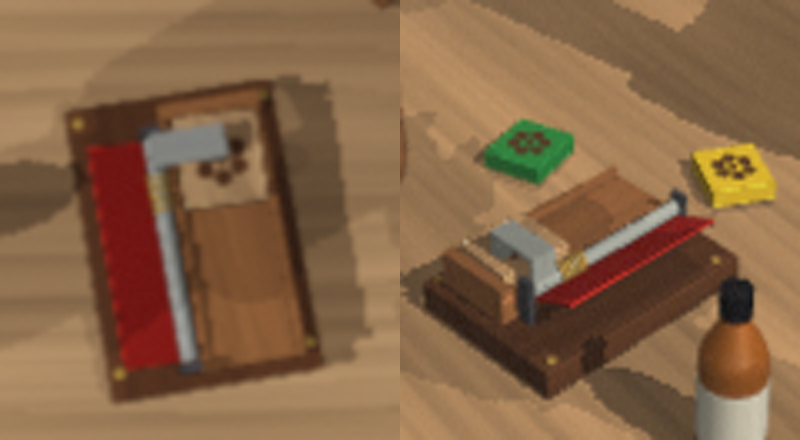

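The blank sits under the clamped jaw, its rear edge at about crop (226,203). I'll do one numeric check on that edge and hand in if it is within tolerance.

```bash
python3 - <<'E'
from h import *
r=[J(ray("top",310+x/4-.4,165+y/4-.4,.042)) for x,y in((189,208),(265,198))]
print("rear edge",r,"expect x=-36")
if abs(np.mean([a[0] for a in r])+36)<3: print(bot.close_job())
E
```

```text
rear edge [array([-35.3,  22.8]), array([-36.1, -23.4])] expect x=-36
the job is handed in; nothing more can be done
None
```

The blank is butted against the stop and clamped under the jaw, the hand is clear, and the job was handed in at about 18.5 s; its rear edge measured at jig x of about -36 mm, as expected.

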